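Set a birdhouse on its feeder stand, entrance to the feed cup

ROBOT

A 6-joint arm with a two-finger parallel gripper is mounted at the origin on the work surface. World frame = base frame: x ahead of the robot, y to its left, z up, the work surface at z = 0. Lengths are in mm, angles in rad, forces in N, time in s.
With the tool pointing down it reaches from about 350 to 875 mm from the base axis. Payload 4.2 kg.
Tool frame: the origin (TCP) lies at the very end of the fingers, on their centre line; the grasp point (between the pads) lies 19 mm behind it; z points along the fingers, y is the direction in which the jaws open and shut (so a half turn about z gives the same grasp; the last joint's range is limited). The gripper opens to 85 mm and grips with 20 to 120 N. Pads are 22 mm wide; open, the fingers measure 114 mm over their backs; the gripper's body (76 mm by 85 mm) begins 54 mm behind the grasp point. The pads swing forward as they close: fully open they stand 13 mm farther back than shut.
Start: joints at [-0.912, 0.385, 0.008, 0, -1.194, -0.259], TCP at [243.284, -575.684, 199.712] pointing down, gripper open.
Joint ranges: [-3.14, 3.14], [-1.21, 2.06], [-1.07, 1.41], [-3.16, 2.05], [-2.99, -0.16], [-3.1, 3.1]. Speed limits (rad/s): [2.79, 2.79, 3.14, 3.14, 3.14, 3.14].

INTERFACE

Orientations are given as a unit quaternion [x, y, z, w].
In Python, from bench import arm, optics, job gives the robot as it stands.
- The arm moves only by the tool send_rows, never from a script. Its argument "steps" is a list that holds one entry, the list of rows, each a list of 5 numbers: the shift along the tool's x, y, z in cm, then the turn about the tool's z in rad, then the opening, from 0 (shut) to 1 (fully open). A call has 1 to 10 rows; each row shifts and turns the pose as measured when the row begins, along the tool's axes as they then stand; what a row does not reach is not made up. A row lasts 1/12 s, in which the tool goes at most 41.7 mm and 7.16 degrees, less where a joint would pass 70% of its speed; a pose out of reach is approached as far as the arm can. A call with a gripper value outside its range is refused whole. The fingers move at their own pace and stop on an object; the grip force is fixed at half the most. Time passes only in rows, so rows that do not move let the fingers close. It gives the time, the measured TCP pose, the force and the opening at its end, in the units of the state.
- arm.read_state(): the state, without advancing time (a new reading comes with each control period).
- optics.get_image(name): name is "scene" or "top" or "wrist"; returns (picture, depth): 384x512x3 uint8, blue, green, red; 384x512 float32, mm along the optical axis (not along the pixel's ray), 0 where there is no reading.
- optics.get_calibration(name): a dict with "K" (3x3 intrinsics, pixels), "rvec" (rotation vector, rad) and "tvec" (3), from world to camera coordinates, as OpenCV has them; the wrist camera has in their place "hand_eye" (4x4, takes a point from camera to tool coordinates, whose origin is the TCP and whose axes are the flange's). Camera axes: x right, y down, z forward; pixel columns grow to the right and rows downward; lengths in mm; the calibration is good to about 2 mm. A picture is of the moment at which its call begins: read the wrist's pose just before it. get_calibration takes no time and is no camera call.
- job.job_done(): hands the job in, once; it reports no verdict.
The state is a dict: "clock": time; "joints": joint angles; "joint_vel": joint speeds; "joint_efforts": joint torques, N m; "position": TCP position; "ee_rot": TCP orientation; "contact_force": force on the tool from outside, world axes, zero at the start; "wrist_torque": the same for the moment, N m; "gripper_width": finger opening in mm.
Only numpy, scipy, OpenCV 4.12 (cv2) and the standard library are available. Lean on these libraries where they do the work, as an engineer would, in place of code of your own. Each camera call takes 0.05 s, during which the arm holds its last target. There are 200 camera calls.

TASK

Put the birdhouse with the gabled roof upright on the middle of the round feeder stand, turned so that its entrance and perch face straight towards the metal feed cup at the stand's edge. Set it down gently rather than dropping it, let go of it, and leave the round birdhouse and the metal pail where they are.

Things in the scene. Friction and masses are not known exactly. Their poses are not given: they have to be found in the camera images.
- birdhouse: Loose white box birdhouse, 0.17 to 0.35 kg, walls 76 mm deep (x), 54 mm wide (y), 58 mm high; dark gabled roof, ridge along x 92 mm up, reaching 28 mm to each side and 46 mm to front and back. Front (+x): dark round hole and a 10 mm thick perch, tip 74 mm from centre, 31 mm up. Grip it by the side walls (±y). Origin: centre of underside, z up; starts upright on the bench (height 0).
- feed_cup (a point): Point on the axis of the metal feed cup (44 mm wide, rim 18 mm above the point) of the fixed feeder stand, a round wooden board 150 mm across, its top 20 mm above the bench, with the cup on a tongue at its edge. The point is level with the board's top. Its x axis points outwards from the board's centre, which lies 100 mm away along -x; z up.
- round_house: Loose bystander: round white birdhouse, 58 mm in diameter, with a dark cone roof 72 mm wide, 98 mm high, with a perch whose tip is 52 mm from the axis on its +x side. Origin: centre of the underside.
- pail: Loose bystander: small galvanised metal pail, 84 mm wide at the rim, 80 mm high, open at the top. Origin: centre of the underside.
There are look-alikes about, which are no part of the job. Leave any orange or yellow look-alike of the birdhouse alone. There is more than one size of the part that bears feed_cup; the job needs the smaller.

How it is judged:
By the outcome, as a careful person would: the job done as asked, in the order asked, and still so for the second after the job is handed in, with the robot touching nothing.
It also fails if it takes over 40 s, if anything falls off the work surface, if the arm or the gripper's body presses on something with over 40 N, if the wrist force passes 120 N, or if a joint passes its speed limit or range.

## Working session

There is one attempt and no reset: what is moved stays moved. The work goes in short steps, Python scripts to look and compute and a tool call to move; the robot and the scene stay as the last step left them, time stands still between calls to the robot, and variables do not carry over. Pictures are saved under pics/ and viewed, about 8 in all and at most 12, crops included, and the job is handed in when it is done.

Besides the shell and the picture viewer there is one more tool, called after "Emit:" by a JSON object that holds its "op" and its "data". send_rows: Moves the arm, as the interface text tells. Its arguments: {"type":"object","properties":{"steps":{"type":"array","items":{"type":"array","items":{"type":"array","items":{"type":"number"}}}}},"required":["steps"]}

```bash
mkdir -p pics; ls; cat > h.py <<'E'
import numpy as np, cv2
from bench import arm, optics, job
from scipy.spatial.transform import Rotation as R
def cam(n):
    c=optics.get_calibration(n); K=np.array(c["K"],float)
    if "rvec" in c:
        r=cv2.Rodrigues(np.array(c["rvec"],float))[0]; t=np.array(c["tvec"],float).ravel()
        return K, r.T, -r.T@t      # cam->world rotation, camera centre
    s=arm.read_state(); H=np.array(c["hand_eye"],float); q=R.from_quat(s["ee_rot"]).as_matrix()
    return K, q@H[:3,:3], q@H[:3,3]+np.array(s["position"])
def on_plane(C,u,v,z):
    K,r,o=C; d=r@np.linalg.solve(K,[u,v,1.]); return o+d*(z-o[2])/d[2]
def cloud(C,dep):
    K,r,o=C; v,u=np.indices(dep.shape); p=np.stack([(u-K[0,2])/K[0,0],(v-K[1,2])/K[1,1],np.ones(dep.shape)],-1)*dep[...,None]
    return p@r.T+o
def proj(C,P):
    K,r,o=C; q=K@(r.T@(np.asarray(P,float)-o)); return q[:2]/q[2]
E
python3 - <<'E'
from h import *
for n in("scene","top"):
    p,d=optics.get_image(n); cv2.imwrite(f"pics/{n}0.png",p); np.save(n+"0.npy",d); print(n,cam(n)[2],(d>0).mean())
print(arm.read_state())
E
```

```text
pics
scene [954.63189715 236.2771132  789.84562568] 0.99603271484375
top [ 367.76016966   22.42871503 1135.96822855] 0.9961140950520834
{'clock': 0.1, 'joints': array([-9.12389267e-01,  3.85502100e-01,  6.74636002e-03, -4.58370391e-04,
       -1.19400494e+00, -2.58580297e-01]), 'joint_vel': array([-0.00076225, -0.00128924,  0.00418402,  0.00181386, -0.00075146,
       -0.00136117]), 'joint_efforts': array([-4.63187898e-04, -3.93319809e+01,  1.88929796e+01,  4.19797227e+00,
       -2.59522974e-03,  8.54169940e-06]), 'position': array([ 243.06063553, -575.15466123,  198.70771235]), 'ee_rot': array([-1.98501485e-01,  9.80100072e-01,  9.75021283e-04, -2.43685162e-04]), 'contact_force': array([-0.1009786 ,  0.11329473,  0.14564959]), 'wrist_torque': array([-0.04848804,  0.02703458, -0.01385453]), 'gripper_width': 85.70925245513178}
```

View pics/scene0.png

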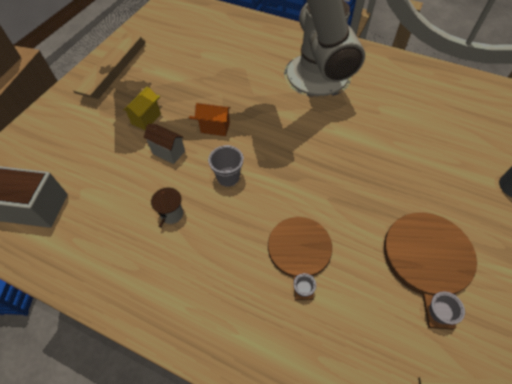

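View pics/top0.png

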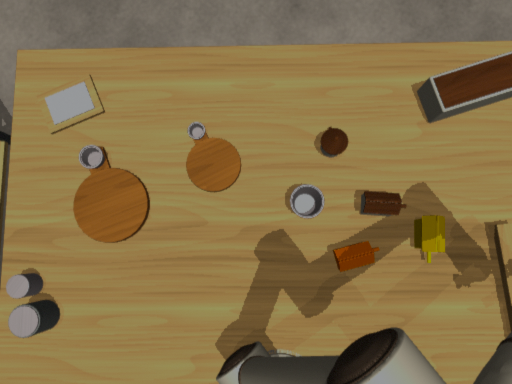

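The scene picture shows the robot at top centre and the top picture shows it at the bottom.

Candidates in the top picture:
- White box with dark gabled roof (382,203), perch tip near (405,206): this is the target.
- Orange look-alike (355,256) and yellow look-alike (432,235): leave alone.
- Round house (334,142): bystander.
- Stands: the smaller at (213,165) with its cup at (197,131), which is the goal, and the larger at (111,205) with its cup at (92,157).
- Pail at (307,201).

```bash
python3 - <<'E'
from h import *
C=cam("top"); p=cv2.imread("pics/top0.png"); d=np.load("top0.npy"); W=cloud(C,d)
hsv=cv2.cvtColor(p,cv2.COLOR_BGR2HSV)
print("mm/px",1136/C[0][0,0])
def at(box,lo,hi,name):
    u0,v0,u1,v1=box; w=W[v0:v1,u0:u1].reshape(-1,3); m=(w[:,2]>lo)&(w[:,2]<hi); w=w[m]
    r=cv2.minAreaRect(w[:,:2].astype(np.float32)); (cx,cy),rad=cv2.minEnclosingCircle(w[:,:2].astype(np.float32))
    print(name,len(w),"mean",w.mean(0).round(1),"rect",np.round(r[0],1),np.round(r[1],1),round(r[2],1),"circ",round(cx,1),round(cy,1),round(rad,1))
at((350,180,400,225),50,110,"roof"); at((350,180,415,225),82,110,"ridge")
at((401,195,415,215),15,50,"perch")
at((180,115,250,200),14,26,"board"); at((180,118,212,143),30,50,"cup rim")
at((315,122,355,160),30,110,"round");at((285,180,328,222),60,90,"pail")
at((330,238,372,275),50,110,"orange");at((410,205,450,260),50,110,"yellow")
print("perch tip ray",on_plane(C,406,206,31))
crop=cv2.resize(p[175:280,320:460],None,fx=5,fy=5,interpolation=cv2.INTER_CUBIC); cv2.imwrite("pics/crop1.png",crop)
E
```

```text
mm/px 2.709170112701431
roof 781 mean [ 481.6 -261.8   77.2] rect [ 483.5 -263.2] [90.3 56.9] 85.9 circ 483.5 -263.1 51.6
ridge 277 mean [ 482.8 -262.2   86.2] rect [ 483.5 -263.2] [90.3 23.7] 86.6 circ 483.7 -263.0 45.7
perch 19 mean [ 477.8 -329.6   35.2] rect [ 478.2 -329.5] [ 8.5 13.5] 2.7 circ 478.7 -329.5 7.4
board 2409 mean [602.  175.2  19.9] rect [605.  184.8] [173.6 148.3] 61.3 circ 619.5 181.8 96.5
cup rim 114 mean [691.  219.   38.3] rect [688.7 217.1] [44.4 45.1] 88.6 circ 688.9 217.7 23.7
round 590 mean [ 642.6 -146.8   77.6] rect [ 646.1 -148.6] [68.1 70.8] 88.4 circ 646.4 -148.7 35.9
pail 325 mean [491.8 -76.   75.8] rect [488.4 -72.8] [85.1 85.5] 9.9 circ 488.2 -73.3 43.6
orange 797 mean [ 349.7 -187.1   77.2] rect [ 348.8 -189.2] [56.8 90.5] 14.6 circ 349.3 -188.4 51.2
yellow 856 mean [ 403.3 -384.7   76.3] rect [ 403.4 -390.9] [57.9 90.3] 86.4 circ 403.0 -391.6 52.3
perch tip ray [ 477.31130326 -337.45316285   31.        ]
```

View pics/crop1.png

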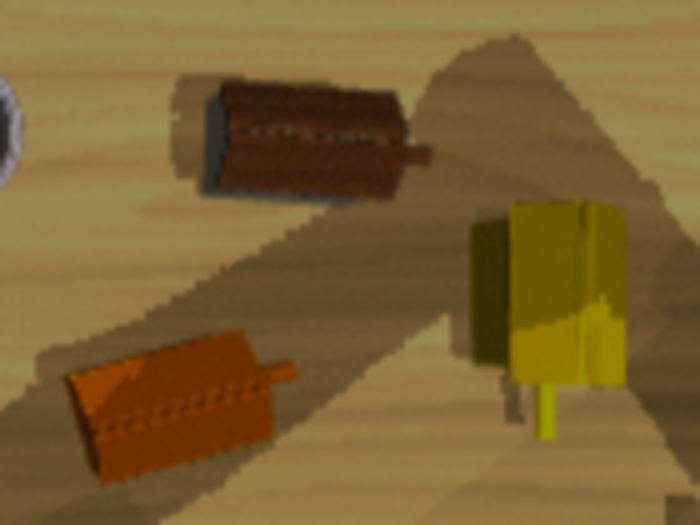

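The crop confirms the choice: white walls and a dark gabled roof at crop (310,140), perch at (425,155). The orange house is at (175,405) and the yellow one at (570,290). I'll move above it and, before that, fit the board circle.

```bash
python3 - <<'E'
from h import *
from scipy.optimize import least_squares
C=cam("top"); d=np.load("top0.npy"); W=cloud(C,d)
def circ(box,lo,hi,excl=None):
    u0,v0,u1,v1=box; w=W[v0:v1,u0:u1]; m=((w[...,2]>lo)&(w[...,2]<hi)).astype(np.uint8)
    if excl: m=cv2.morphologyEx(m,cv2.MORPH_OPEN,cv2.getStructuringElement(cv2.MORPH_ELLIPSE,(excl,excl)))
    c=max(cv2.findContours(m,0,cv2.CHAIN_APPROX_NONE)[0],key=cv2.contourArea)[:,0]
    q=w[c[:,1],c[:,0],:2]; f=least_squares(lambda a:np.hypot(*(q-a[:2]).T)-a[2],[*q.mean(0),50],loss="soft_l1"); return f.x
b=circ((180,132,250,200),14,26,17); c=circ((185,120,210,143),30,46)
v=c[:2]-b[:2]; print("board",b.round(1),"cup",c.round(1),"dist",np.hypot(*v).round(1),"ang",np.degrees(np.arctan2(v[1],v[0])).round(1))
E
```

```text
board [583.8 181.5  51.2] cup [688.6 217.6  22.5] dist 110.8 ang 19.0
```

Emit:
{"op": "send_rows", "data": {"steps": [[[-3.43, 1.94, 0, 0, 1], [-3.43, 1.94, 0, 0, 1], [-3.43, 1.94, 0, 0, 1], [-3.43, 1.94, 0, 0, 1], [-3.43, 1.94, 0, 0, 1], [-3.43, 1.94, 0, 0, 1], [-3.43, 1.94, 0, 0, 1], [-3.43, 1.94, 0, 0, 1], [-3.43, 1.94, 0, 0, 1], [-3.43, 1.94, 0, 0, 1]]]}}

```text
clock: 0.93
position: [487.2, -254.9, 192.7]
ee_rot: [-0.191, 0.982, 0.005, -0.004]
contact_force: [-0.4, -1.3, 0.2]
gripper_width: 85.4
```

Emit:
{"op": "send_rows", "data": {"steps": [[[0, 0, 0, -0.122, 1], [0, 0, 0, -0.122, 1], [0, 0, 0, -0.122, 1], [0, 0, 0, -0.122, 1], [0, 0, 0, -0.122, 1], [0, 0, 0, -0.122, 1], [0, 0, 0, -0.122, 1], [0, 0, 0, -0.122, 1], [0, 0, 0, -0.122, 1]]]}}

```text
clock: 1.68
position: [490.7, -244.3, 187.7]
ee_rot: [-0.686, 0.728, 0.01, -0.002]
contact_force: [0.7, 0.2, -0.2]
gripper_width: 85.4
```

```bash
python3 - <<'E'
from h import *
C=cam("wrist"); s=arm.read_state(); p,d=optics.get_image("wrist"); cv2.imwrite("pics/w1.png",p)
W=cloud(C,d); x=R.from_quat(s["ee_rot"]).as_matrix(); print(s["position"].round(1),x.round(3))
m=(W[...,2]>55)&(W[...,2]<110)&(np.hypot(W[...,0]-483,W[...,1]+263)<75); q=W[m]; print(len(q), q[:,2].max())
r=cv2.minAreaRect(q[:,:2].astype(np.float32)); print("roof",r)
g=W[(W[...,2]>86)&m]; print("ridge",g.mean(0)); vx=cv2.fitLine(g[:,:2].astype(np.float32),cv2.DIST_HUBER,0,.01,.01).ravel(); print(vx,np.degrees(np.arctan2(vx[1],vx[0])))
m=(W[...,2]>22)&(W[...,2]<40)&(np.hypot(W[...,0]-477,W[...,1]+333)<16); print("perch",W[m].mean(0) if m.any() else None,m.sum())
# board
C=cam("top"); d=np.load("top0.npy"); W=cloud(C,d); b=W[120:205,175:250].reshape(-1,3); b=b[(b[:,2]>15)&(b[:,2]<26)]
cup=np.array([688.6,217.6]); b=b[np.hypot(*(b[:,:2]-cup).T)>48]
print("board",cv2.minEnclosingCircle(b[:,:2].astype(np.float32)),b.mean(0))
E
```

```text
[ 490.7 -244.3  187.7] [[-0.059 -0.998 -0.017]
 [-0.998  0.059  0.012]
 [-0.011  0.018 -1.   ]]
5724 89.93791357626498
roof ((482.0614013671875, -265.67254638671875), (90.17062377929688, 56.652530670166016), 85.30436706542969)
ridge [ 482.02530615 -267.95433913   87.41674377]
[ 8.6268783e-02  9.9627191e-01  4.8187622e+02 -2.6817355e+02] 85.05101
perch [ 477.64173186 -328.04465782   34.65785192] 229
board ((598.5846557617188, 173.61904907226562), 74.64654541015625) [594.46897257 171.44872032  20.02059646]
```

View pics/w1.png

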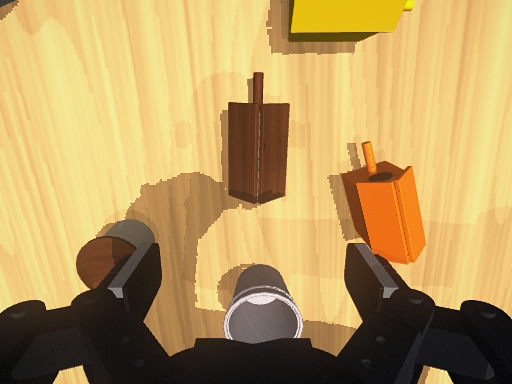

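The wrist view shows the target roof at (258,152) with its perch at (258,88), the yellow house at the top, the orange house at right and the pail at (262,318). The board now fits well: R 74.6, cup distance 100.2 mm, direction 26°.

Emit:
{"op": "send_rows", "data": {"steps": [[[0.7, 0.25, 0, 0.023, 1], [0.7, 0.2, 2.5, 0, 1], [0.7, 0.2, 2.5, 0, 1], [0, 0, 2, 0, 1], [0, 0, 0, 0, 1]]]}}

```text
clock: 2.15
position: [481.3, -266.1, 116.3]
ee_rot: [-0.672, 0.741, 0.009, -0.001]
contact_force: [-0.4, 1.1, -0.6]
gripper_width: 85.3
```

```bash
cat > st.py <<'E'
from h import *
s=arm.read_state(); m=R.from_quat(s["ee_rot"]).as_matrix(); p=s["position"]
print("pos",p.round(1),"yaw",np.degrees(np.arctan2(m[1,0],m[0,0])).round(2),"z",m[:,2].round(3),"w",round(s["gripper_width"],1),"F",s["contact_force"].round(1),"t",round(s["clock"],2))
import sys
if len(sys.argv)>3:
    print("tool delta cm",(m.T@(np.array(list(map(float,sys.argv[1:4])))-p)/10).round(2))
E
python3 st.py 482.5 -265 22
```

```text
pos [ 481.3 -266.1  116.3] yaw -95.62 z [-0.014  0.012 -1.   ] w 85.3 F [-0.4  1.1 -0.6] t 2.15
tool delta cm [-0.03 -0.25  9.42]
```

Emit:
{"op": "send_rows", "data": {"steps": [[[0, -0.1, 1.5, -0.016, 1], [0, -0.1, 2, 0, 1], [0, -0.05, 2, 0, 1], [0, 0, 2, 0, 1], [0, 0, 1.2, 0, 1], [0, 0, 0.4, 0, 1]]]}}

```text
clock: 2.65
position: [486.0, -269.3, 27.6]
ee_rot: [-0.672, 0.741, 0.005, -0.0]
contact_force: [-0.4, -0.3, 1.0]
gripper_width: 85.4
```

```bash
python3 st.py 482.5 -265 22
```

```text
pos [ 486.  -269.3   27.6] yaw -95.62 z [-0.007  0.007 -1.   ] w 85.4 F [-0.4 -0.3  1. ] t 2.65
tool delta cm [-0.39  0.39  0.57]
```

Emit:
{"op": "send_rows", "data": {"steps": [[[-0.4, 0.4, 0.2, -0.016, 1], [0, 0, 0.3, 0, 1], [0, 0, 0, 0, 1]]]}}

```text
clock: 2.9
position: [483.0, -265.4, 23.8]
ee_rot: [-0.677, 0.736, 0.004, -0.0]
contact_force: [0.9, 0.4, 1.1]
gripper_width: 85.1
```

```bash
python3 st.py 482.5 -265 22
```

```text
pos [ 483.  -265.4   23.8] yaw -94.81 z [-0.006  0.006 -1.   ] w 85.1 F [0.9 0.4 1.1] t 2.9
tool delta cm [-0.03  0.05  0.18]
```

Well centred, so I'll close.

Emit:
{"op": "send_rows", "data": {"steps": [[[0, 0, 0.1, 0, 0.8], [0, 0, 0, 0, 0.65], [0, 0, 0, 0, 0.5], [0, 0, 0, 0, 0.3], [0, 0, 0, 0, 0], [0, 0, 0, 0, 0], [0, 0, 0, 0, 0], [0, 0, 0, 0, 0]]]}}

```text
clock: 3.57
position: [484.2, -265.5, 26.2]
ee_rot: [-0.676, 0.736, 0.002, 0.001]
contact_force: [-0.1, 0.4, -2.1]
gripper_width: 53.1
```

```bash
python3 st.py 482.5 -265 22
```

```text
pos [ 484.2 -265.5   26.2] yaw -94.86 z [-0.001  0.005 -1.   ] w 53.1 F [-0.1  0.4 -2.1] t 3.57
tool delta cm [-0.03  0.17  0.42]
```

The opening stopped at 53 mm, which matches the 54 mm walls. I'll lift.

Emit:
{"op": "send_rows", "data": {"steps": [[[0, 0, -0.8, 0, 0], [0, 0, -1.5, 0, 0], [0, 0, -2.5, 0, 0], [0, 0, -3, 0, 0], [0, 0, -3, 0, 0], [0, 0, -2.5, 0, 0], [0, 0, 0, 0, 0]]]}}

```text
clock: 4.15
position: [481.8, -266.0, 164.2]
ee_rot: [-0.676, 0.737, 0.006, -0.002]
contact_force: [1.5, -1.2, 0.7]
gripper_width: 53.3
```

```bash
python3 st.py 598.6 173.6 150; python3 - <<'E'
from h import *
C=cam("scene"); s=arm.read_state(); p,d=optics.get_image("scene"); c=proj(C,s["position"]).astype(int); print(c)
u,v=np.clip(c-60,0,300); cv2.imwrite("pics/s1.png",cv2.resize(p[v:v+120,u:u+120],None,fx=4,fy=4))
C=cam("wrist"); p,d=optics.get_image("wrist"); W=cloud(C,d); print((d>0).sum()); np.save("w2.npy",W)
q=np.hypot(W[...,0]-s["position"][0],W[...,1]-s["position"][1])<90; w=W[q&(W[...,2]>85)]; print(len(w), w.max(0) if len(w) else 0, w.min(0))
cv2.imwrite("pics/w2.png",p)
E
```

```text
pos [ 481.8 -266.   164.2] yaw -94.91 z [-0.011  0.007 -1.   ] w 53.3 F [ 1.5 -1.2  0.7] t 4.15
tool delta cm [-44.79  -7.88   1.59]
[153 108]
195799
61994 [ 544.04966755 -219.02811493  335.44801142] [ 416.98688847 -340.42157123  136.04394661]
```

View pics/s1.png

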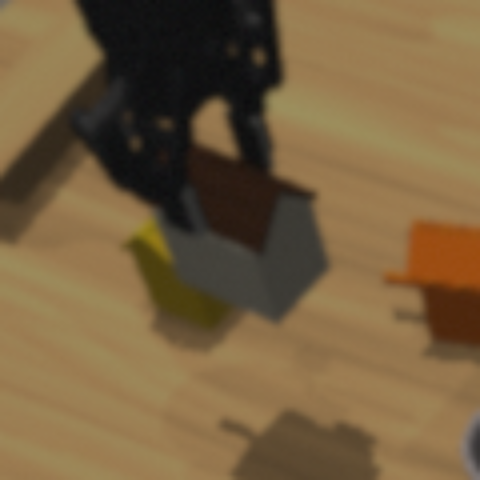

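View pics/w2.png

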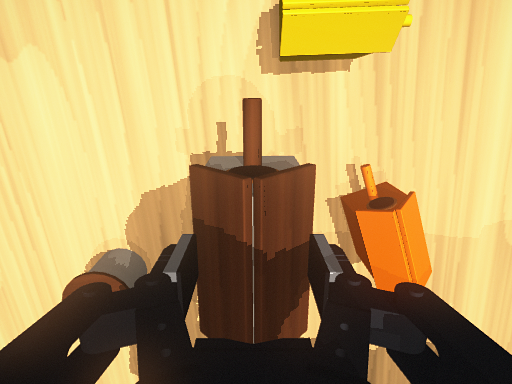

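The scene and wrist crops show the house held level, ridge at wrist (253,250) and perch at (253,130), with the perch pointing along tool +x. I'll carry it to the stand.

Emit:
{"op": "send_rows", "data": {"steps": [[[-1.5, -0.3, -0.2, 0, 0], [-3, -0.5, -0.2, 0, 0], [-3.6, -0.65, -0.1, 0, 0], [-3.6, -0.65, -0.1, 0, 0], [-3.6, -0.65, -0.1, 0, 0], [-3.6, -0.65, -0.1, 0, 0], [-3.6, -0.65, -0.1, 0, 0], [-3.6, -0.65, -0.1, 0, 0], [-3.6, -0.65, -0.1, 0, 0], [-3.6, -0.65, -0.1, 0, 0]]]}}

```text
clock: 5.08
position: [557.2, 69.5, 152.4]
ee_rot: [-0.669, 0.743, 0.024, -0.018]
contact_force: [1.1, -0.2, -1.8]
gripper_width: 53.3
```

Emit:
{"op": "send_rows", "data": {"steps": [[[-3.6, -0.65, -0.1, -0.06, 0], [-2.8, -0.8, -0.1, -0.11, 0], [-1.5, -0.3, 0, -0.12, 0], [0, 0, 0, -0.12, 0], [0, 0, 0, -0.12, 0], [0, 0, 0, -0.12, 0], [0, 0, 0, -0.12, 0], [0, 0, 0, -0.12, 0], [0, 0, 0, -0.12, 0], [0, 0, 0, -0.12, 0]]]}}

```text
clock: 5.92
position: [566.5, 157.7, 126.8]
ee_rot: [0.968, -0.247, -0.049, 0.014]
contact_force: [-0.0, -0.0, -3.0]
gripper_width: 53.4
```

```bash
python3 st.py 598.6 173.6 150
```

```text
pos [566.5 157.7 126.8] yaw -28.78 z [-0.102 -0.003 -0.995] w 53.4 F [-0. -0. -3.] t 5.92
tool delta cm [ 1.83 -2.8  -2.64]
```

The tool has picked up about 6° of tilt from tracking lag. I'll let it settle and see how it behaves.

Emit:
{"op": "send_rows", "data": {"steps": [[[0, 0, -1, 0, 0], [0, 0, -1, 0, 0], [0, 0, 0, 0, 0]]]}}

```text
clock: 6.17
position: [565.5, 156.5, 142.4]
ee_rot: [0.967, -0.249, -0.054, 0.018]
contact_force: [0.3, 0.2, -1.9]
gripper_width: 53.2
```

```bash
python3 st.py 598.6 173.6 150; python3 -c "
from h import *
print(arm.read_state()['joints'].round(3))"
```

```text
pos [565.5 156.5 142.4] yaw -29.03 z [-0.113 -0.008 -0.994] w 53.2 F [ 0.3  0.2 -1.9] t 6.17
tool delta cm [ 1.98 -3.04 -1.15]
[ 0.517  0.427 -0.061 -0.053 -1.186  0.572]
```

Emit:
{"op": "send_rows", "data": {"steps": [[[0, 0, 0, -0.06, 0], [0, 0, 0, -0.06, 0], [0, 0, 0, -0.06, 0], [0, 0, 0, -0.06, 0]]]}}

```text
clock: 6.5
position: [565.6, 156.6, 142.7]
ee_rot: [0.99, -0.132, -0.056, 0.011]
contact_force: [-0.0, 0.8, -2.4]
gripper_width: 53.4
```

```bash
python3 st.py 598.6 173.6 150; python3 -c "
from h import *
print(arm.read_state()['joints'].round(3))"
```

```text
pos [565.6 156.6 142.7] yaw -15.26 z [-0.113 -0.007 -0.994] w 53.4 F [-0.   0.8 -2.4] t 6.5
tool delta cm [ 2.64 -2.47 -1.11]
[ 0.517  0.427 -0.06  -0.054 -1.186  0.812]
```

Emit:
{"op": "send_rows", "data": {"steps": [[[0, 0, 0, -0.12, 0], [0, 0, 0, -0.12, 0], [0, 0, 0, -0.12, 0], [0, 0, 0, -0.12, 0], [0, 0, 0, -0.12, 0], [0, 0, 0, -0.12, 0], [0, 0, 0, 0, 0]]]}}

```text
clock: 7.08
position: [565.4, 156.5, 143.1]
ee_rot: [0.97, 0.235, -0.056, -0.011]
contact_force: [-0.5, -0.0, -2.5]
gripper_width: 53.6
```

```bash
python3 st.py 598.6 173.6 150
```

```text
pos [565.4 156.5 143.1] yaw 27.36 z [-0.113 -0.005 -0.994] w 53.6 F [-0.5 -0.  -2.5] t 7.08
tool delta cm [ 3.64 -0.05 -1.07]
```

Emit:
{"op": "send_rows", "data": {"steps": [[[2, 0, 0, 0, 0], [2, 0, 0, 0, 0], [0, 0, 0, 0, 0]]]}}

```text
clock: 7.33
position: [601.1, 174.8, 139.8]
ee_rot: [0.972, 0.228, -0.055, -0.011]
contact_force: [0.1, 0.2, -2.1]
gripper_width: 53.2
```

```bash
python3 st.py 598.6 173.6 150
```

```text
pos [601.1 174.8 139.8] yaw 26.5 z [-0.112 -0.004 -0.994] w 53.2 F [ 0.1  0.2 -2.1] t 7.33
tool delta cm [-0.39 -0.05 -0.99]
```

Turning and slow shifts keep the tilt unchanged, so it came from the fast sideways carry. I'll run a reversed fast sideways move and return slowly.

Emit:
{"op": "send_rows", "data": {"steps": [[[-1.6, 3.2, -0.5, 0, 0], [-1.6, 3.2, -0.5, 0, 0], [-1.6, 3.2, 0, 0, 0], [-1.6, 3.2, 0, 0, 0], [0, 0, 0, 0, 0]]]}}

```text
clock: 7.75
position: [600.8, 29.7, 149.1]
ee_rot: [0.974, 0.22, -0.056, -0.01]
contact_force: [-0.1, 0.4, -1.5]
gripper_width: 53.3
```

```bash
python3 st.py 598.6 173.6 150
```

```text
pos [600.8  29.7 149.1] yaw 25.61 z [-0.114 -0.005 -0.993] w 53.3 F [-0.1  0.4 -1.5] t 7.75
tool delta cm [  5.98 -13.08  -0.14]
```

Emit:
{"op": "send_rows", "data": {"steps": [[[0.5, -1, 0, 0, 0], [0.5, -1, 0, 0, 0], [0.5, -1, 0, 0, 0], [0.5, -1, 0, 0, 0], [0.5, -1, 0, 0, 0], [0.5, -1, 0, 0, 0], [0, 0, 0, 0, 0]]]}}

```text
clock: 8.33
position: [601.7, 104.9, 148.7]
ee_rot: [0.975, 0.215, -0.056, -0.011]
contact_force: [0.3, 0.7, -2.2]
gripper_width: 52.9
```

```bash
python3 st.py 598.6 173.6 150
```

```text
pos [601.7 104.9 148.7] yaw 24.96 z [-0.114 -0.004 -0.993] w 52.9 F [ 0.3  0.7 -2.2] t 8.33
tool delta cm [ 2.59 -6.37 -0.11]
```

Emit:
{"op": "send_rows", "data": {"steps": [[[-3.4, -1.6, 0, 0, 0], [-3.4, -1.6, 0, 0, 0], [-3.4, -1.6, 0, 0, 0], [-3.4, -1.6, 0, 0, 0], [0, 0, 0, 0, 0]]]}}

```text
clock: 8.75
position: [446.4, 109.8, 160.5]
ee_rot: [0.974, 0.216, -0.061, -0.009]
contact_force: [-0.6, -0.4, -2.8]
gripper_width: 52.9
```

```bash
python3 st.py 598.6 173.6 150
```

```text
pos [446.4 109.8 160.5] yaw 25.2 z [-0.122 -0.008 -0.992] w 52.9 F [-0.6 -0.4 -2.8] t 8.75
tool delta cm [16.5   0.67 -0.87]
```

Emit:
{"op": "send_rows", "data": {"steps": [[[3.4, 1.6, 0, 0, 0], [3.4, 1.6, 0, 0, 0], [3.4, 1.6, 0, 0, 0], [3.4, 1.6, 0, 0, 0], [0, 0, 0, 0, 0]]]}}

```text
clock: 9.17
position: [595.8, 113.4, 144.2]
ee_rot: [0.973, 0.222, -0.059, -0.009]
contact_force: [-0.1, 0.5, -3.5]
gripper_width: 53.2
```

```bash
python3 st.py 598.6 173.6 150
```

```text
pos [595.8 113.4 144.2] yaw 25.8 z [-0.119 -0.008 -0.993] w 53.2 F [-0.1  0.5 -3.5] t 9.17
tool delta cm [ 2.78 -5.33 -0.66]
```

Emit:
{"op": "send_rows", "data": {"steps": [[[1.6, -3.2, 0, 0, 0], [1.6, -3.2, 0, 0, 0], [1.6, -3.2, 0, 0, 0], [1.6, -3.2, 0, 0, 0], [1.6, -3.2, 0, 0, 0], [0, 0, 0, 0, 0]]]}}

```text
clock: 9.67
position: [600.4, 300.0, 137.1]
ee_rot: [0.974, 0.218, -0.062, -0.008]
contact_force: [1.0, -0.0, -2.4]
gripper_width: 53.3
```

```bash
python3 st.py 598.6 173.6 150; python3 -c "
from h import *
print(arm.read_state()['joints'].round(3))"
```

```text
pos [600.4 300.  137.1] yaw 25.42 z [-0.124 -0.011 -0.992] w 53.3 F [ 1.  -0.  -2.4] t 9.67
tool delta cm [-5.7  11.31 -1.12]
[ 0.669  0.572  0.18  -0.071 -1.284  1.367]
```

Emit:
{"op": "send_rows", "data": {"steps": [[[-1.6, 3.2, 0, -0.1, 0], [-1.3, 3.3, 0, -0.1, 0], [-1.0, 3.4, 0, -0.1, 0], [-0.6, 3.4, 0, -0.1, 0], [0, 0, 0, 0, 0]]]}}

```text
clock: 10.08
position: [635.3, 173.5, 131.3]
ee_rot: [0.903, 0.424, -0.06, -0.02]
contact_force: [0.5, 0.5, -2.4]
gripper_width: 53.1
```

```bash
python3 st.py 598.6 173.6 150; python3 -c "
from h import *
print(arm.read_state()['joints'].round(3))"
```

```text
pos [635.3 173.5 131.3] yaw 50.53 z [-0.126 -0.014 -0.992] w 53.1 F [ 0.5  0.5 -2.4] t 10.08
tool delta cm [-2.49 -2.97 -1.39]
[ 0.488  0.56   0.135 -0.048 -1.264  1.978]
```

Emit:
{"op": "send_rows", "data": {"steps": [[[0, 0, 0, 0.107, 0], [0, 0, 0, 0.107, 0], [0, 0, 0, 0.107, 0], [0, 0, 0, 0.107, 0], [0, 0, 0, 0, 0]]]}}

```text
clock: 10.5
position: [634.8, 172.1, 129.6]
ee_rot: [0.976, 0.21, -0.064, -0.006]
contact_force: [-0.2, 0.1, -2.3]
gripper_width: 53.2
```

```bash
python3 st.py 598.6 173.6 100
```

```text
pos [634.8 172.1 129.6] yaw 24.42 z [-0.128 -0.016 -0.992] w 53.2 F [-0.2  0.1 -2.3] t 10.5
tool delta cm [-2.84 -1.5   3.4 ]
```

Emit:
{"op": "send_rows", "data": {"steps": [[[0, 0, 0.5, 0, 0], [0, 0, 0.5, 0, 0], [0, 0, 0.5, 0, 0], [0, 0, 0.5, 0, 0], [0, 0, 0.5, 0, 0], [0, 0, 0.5, 0, 0]]]}}

```text
clock: 11.0
position: [630.1, 173.3, 97.2]
ee_rot: [0.975, 0.215, -0.064, -0.006]
contact_force: [0.2, 0.3, -2.2]
gripper_width: 53.2
```

```bash
python3 st.py 598.6 173.6 100
```

```text
pos [630.1 173.3  97.2] yaw 25.0 z [-0.128 -0.016 -0.992] w 53.2 F [ 0.2  0.3 -2.2] t 11.0
tool delta cm [-2.85 -1.36  0.13]
```

Slow moves leave the tilt unchanged, so I'll accept it. It lies almost entirely about the jaw axis, so the house can pivot flat between the pads when it is pressed lightly on the board. I'll go to the hover point slowly.

Emit:
{"op": "send_rows", "data": {"steps": [[[-0.9, -0.43, 0, -0.018, 0], [-0.9, -0.43, 0, 0, 0], [-0.9, -0.43, 0, 0, 0], [0, 0, 0.6, 0, 0], [0, 0, 0.6, 0, 0], [0, 0, 0.6, 0, 0], [0, 0, 0.5, 0, 0], [0, 0, 0, 0, 0]]]}}

```text
clock: 11.67
position: [595.3, 172.0, 70.5]
ee_rot: [0.972, 0.224, -0.067, -0.006]
contact_force: [-0.7, 0.0, -2.7]
gripper_width: 53.1
```

```bash
python3 st.py 596.2 173.3 66; python3 - <<'E'
from h import *
C=cam("wrist"); s=arm.read_state(); p,d=optics.get_image("wrist"); W=cloud(C,d); cv2.imwrite("pics/w3.png",p)
# ridge in tool frame
m=R.from_quat(s["ee_rot"]).as_matrix(); T=(W-s["position"])@m
P=s["position"]
r=(T[...,2]<-55)&(T[...,2]>-75)&(abs(T[...,0])<60)&(abs(T[...,1])<12); q=T[r]; print("ridge tool",len(q),q.min(0).round(1),q.max(0).round(1))
c=(W[...,2]>32)&(W[...,2]<48)&(np.hypot(W[...,0]-688,W[...,1]-217)<30)
print("cup",c.sum(), cv2.minEnclosingCircle(W[c][:,:2].astype(np.float32)) if c.any() else 0)
b=(W[...,2]>12)&(W[...,2]<27)&(np.hypot(W[...,0]-598,W[...,1]-173)<85); print("board pts",b.sum(),W[b].mean(0))
p,d=optics.get_image("scene"); c=proj(cam("scene"),s["position"]).astype(int); u,v=c-70; cv2.imwrite("pics/s3.png",cv2.resize(p[v:v+140,u:u+140],None,fx=4,fy=4))
E
```

```text
pos [595.3 172.   70.5] yaw 26.14 z [-0.133 -0.018 -0.991] w 53.1 F [-0.7  0.  -2.7] t 11.67
tool delta cm [ 0.19 -0.06  0.43]
ridge tool 8489 [-35.4 -11.7 -64.2] [ 43.1  12.  -55. ]
cup 2321 ((687.6396484375, 216.21896362304688), 24.023094177246094)
board pts 16047 [625.85785773 182.08893101  19.95024369]
```

View pics/s3.png

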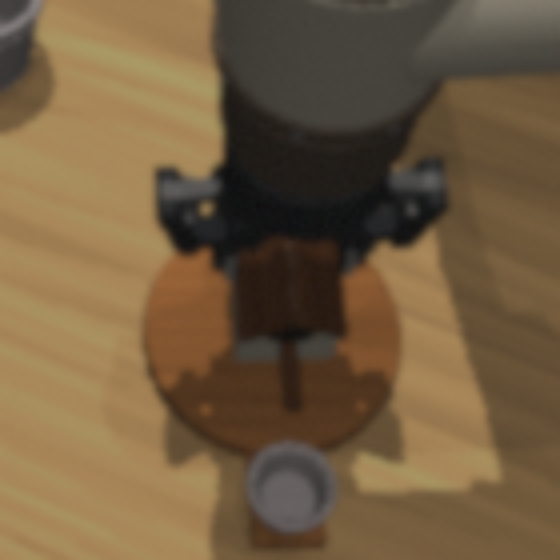

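The house hangs over the board centre with its perch pointing at the cup. In the crop the perch tip is at (290,405) and the cup at (290,487). I'll lower vertically in small steps.

Emit:
{"op": "send_rows", "data": {"steps": [[[0.3, 0, 0.5, 0, 0], [0.2, 0, 0.5, 0, 0], [0.1, 0, 0.5, 0, 0], [0, 0, 0, 0, 0]]]}}

```text
clock: 12.1
position: [601.2, 175.0, 54.9]
ee_rot: [0.972, 0.224, -0.065, -0.006]
contact_force: [0.2, -0.1, -2.8]
gripper_width: 53.7
```

```bash
python3 st.py 598 174 46
```

```text
pos [601.2 175.   54.9] yaw 26.14 z [-0.129 -0.017 -0.992] w 53.7 F [ 0.2 -0.1 -2.8] t 12.1
tool delta cm [-0.22 -0.01  0.92]
```

Emit:
{"op": "send_rows", "data": {"steps": [[[0.02, 0, 0.15, 0, 0], [0.02, 0, 0.15, 0, 0], [0.02, 0, 0.15, 0, 0]]]}}

```text
clock: 12.35
position: [601.1, 175.0, 50.5]
ee_rot: [0.972, 0.225, -0.065, -0.006]
contact_force: [-3.8, 0.3, 7.9]
gripper_width: 53.2
```

```bash
python3 st.py 598 174 46
```

```text
pos [601.1 175.   50.5] yaw 26.17 z [-0.13  -0.018 -0.991] w 53.2 F [-3.8  0.3  7.9] t 12.35
tool delta cm [-0.26 -0.02  0.49]
```

Contact at about 10 N. I'll press on gently with a slight backward shift so the house pivots flat.

Emit:
{"op": "send_rows", "data": {"steps": [[[-0.1, 0, 0.12, 0, 0], [-0.1, 0, 0.12, 0, 0]]]}}

```text
clock: 12.52
position: [600.1, 174.6, 50.3]
ee_rot: [0.972, 0.225, -0.064, -0.006]
contact_force: [-0.4, 0.5, 1.4]
gripper_width: 53.7
```

```bash
python3 st.py 598 174 46
```

```text
pos [600.1 174.6  50.3] yaw 26.22 z [-0.127 -0.017 -0.992] w 53.7 F [-0.4  0.5  1.4] t 12.52
tool delta cm [-0.17 -0.02  0.45]
```

Emit:
{"op": "send_rows", "data": {"steps": [[[-0.05, 0, 0.15, 0, 0], [-0.05, 0, 0.15, 0, 0], [0, 0, 0.15, 0, 0]]]}}

```text
clock: 12.77
position: [599.9, 174.5, 49.8]
ee_rot: [0.972, 0.226, -0.061, -0.006]
contact_force: [-1.7, 1.2, 7.5]
gripper_width: 53.1
```

```bash
python3 st.py 598 174 46
```

```text
pos [599.9 174.5  49.8] yaw 26.31 z [-0.122 -0.016 -0.992] w 53.1 F [-1.7  1.2  7.5] t 12.77
tool delta cm [-0.14 -0.03  0.4 ]
```

Emit:
{"op": "send_rows", "data": {"steps": [[[-0.03, 0, 0.25, 0, 0], [-0.03, 0, 0.25, 0, 0], [-0.03, 0, 0.25, 0, 0], [-0.03, 0, 0.25, 0, 0]]]}}

```text
clock: 13.1
position: [599.2, 174.1, 49.2]
ee_rot: [0.972, 0.228, -0.058, -0.005]
contact_force: [-3.5, -0.1, 8.9]
gripper_width: 53.8
```

```bash
python3 st.py 598 174 46
```

```text
pos [599.2 174.1  49.2] yaw 26.5 z [-0.115 -0.016 -0.993] w 53.8 F [-3.5 -0.1  8.9] t 13.1
tool delta cm [-0.08 -0.03  0.34]
```

Pressing levels the tool itself through the arm's compliance, at only about 10 N. I'll continue.

Emit:
{"op": "send_rows", "data": {"steps": [[[0, 0, 0.35, 0.002, 0], [0, 0, 0.35, 0.002, 0], [0, 0, 0.35, 0.002, 0], [0, 0, 0.35, 0.002, 0], [0, 0, 0.35, 0.002, 0], [0, 0, 0.35, 0.002, 0], [0, 0, 0.35, 0.002, 0], [0, 0, 0.35, 0.002, 0]]]}}

```text
clock: 13.77
position: [598.7, 174.4, 48.5]
ee_rot: [0.973, 0.225, -0.051, -0.003]
contact_force: [-5.8, 0.1, 14.4]
gripper_width: 53.1
```

```bash
python3 st.py 598 174 46
```

```text
pos [598.7 174.4  48.5] yaw 26.1 z [-0.1   -0.018 -0.995] w 53.1 F [-5.8  0.1 14.4] t 13.77
tool delta cm [-0.06  0.01  0.26]
```

Emit:
{"op": "send_rows", "data": {"steps": [[[0, 0, 0.42, 0, 0], [0, 0, 0.42, 0, 0], [0, 0, 0.42, 0, 0], [0, 0, 0.42, 0, 0], [0, 0, 0.42, 0, 0], [0, 0, 0.42, 0, 0], [0, 0, 0.42, 0, 0], [0, 0, 0.42, 0, 0], [0, 0, 0.42, 0, 0], [0, 0, 0.42, 0, 0]]]}}

```text
clock: 14.6
position: [597.8, 173.8, 47.5]
ee_rot: [0.972, 0.232, -0.041, 0.001]
contact_force: [-7.3, 0.1, 17.2]
gripper_width: 53.3
```

```bash
python3 st.py 598 174 46
```

```text
pos [597.8 173.8  47.5] yaw 26.88 z [-0.08  -0.021 -0.997] w 53.3 F [-7.3  0.1 17.2] t 14.6
tool delta cm [ 0.04 -0.01  0.14]
```

Emit:
{"op": "send_rows", "data": {"steps": [[[0, 0, 0.45, 0.004, 0], [0, 0, 0.45, 0.002, 0], [0, 0, 0.45, 0.002, 0], [0, 0, 0.45, 0.002, 0], [0, 0, 0.45, 0.002, 0], [0, 0, 0.45, 0.002, 0], [0, 0, 0.45, 0.002, 0], [0, 0, 0.45, 0.002, 0], [0, 0, 0.45, 0.002, 0], [0, 0, 0.45, 0.002, 0]]]}}

```text
clock: 15.43
position: [597.1, 174.1, 46.6]
ee_rot: [0.973, 0.228, -0.031, 0.005]
contact_force: [-8.9, -0.4, 17.9]
gripper_width: 53.6
```

```bash
python3 st.py 598 174 46
```

```text
pos [597.1 174.1  46.6] yaw 26.39 z [-0.058 -0.023 -0.998] w 53.6 F [-8.9 -0.4 17.9] t 15.43
tool delta cm [0.08 0.04 0.05]
```

Emit:
{"op": "send_rows", "data": {"steps": [[[0, 0, 0.45, 0.002, 0], [0, 0, 0.45, 0.002, 0], [0, 0, 0.45, 0.002, 0], [0, 0, 0.45, 0.002, 0], [0, 0, 0.45, 0.002, 0], [0, 0, 0.45, 0.002, 0], [0, 0, 0.45, 0.002, 0], [0, 0, 0.45, 0.002, 0], [0, 0, 0.45, 0.002, 0], [0, 0, 0.45, 0.002, 0]]]}}

```text
clock: 16.27
position: [596.9, 174.0, 46.1]
ee_rot: [0.974, 0.226, -0.021, 0.008]
contact_force: [-7.7, 0.7, 20.2]
gripper_width: 53.4
```

```bash
python3 st.py 598 174 46
```

```text
pos [596.9 174.   46.1] yaw 26.17 z [-0.037 -0.024 -0.999] w 53.4 F [-7.7  0.7 20.2] t 16.27
tool delta cm [0.09 0.05 0.  ]
```

Emit:
{"op": "send_rows", "data": {"steps": [[[0, 0, 0.45, 0.001, 0], [0, 0, 0.45, 0.001, 0], [0, 0, 0.45, 0.001, 0], [0, 0, 0.45, 0.001, 0], [0, 0, 0.45, 0.001, 0], [0, 0, 0.45, 0.001, 0], [0, 0, 0.45, 0.001, 0], [0, 0, 0.45, 0.001, 0], [0, 0, 0.45, 0.001, 0]]]}}

```text
clock: 17.02
position: [599.4, 174.3, 46.1]
ee_rot: [0.973, 0.229, -0.009, 0.009]
contact_force: [-7.6, -0.8, 19.2]
gripper_width: 53.7
```

```bash
python3 st.py 598 174 46; cat > hs.py <<'E'
from h import *
C=cam("wrist"); s=arm.read_state(); p,d=optics.get_image("wrist"); W=cloud(C,d); cv2.imwrite("pics/wl.png",p)
a=np.radians(26.05); f=np.array([np.cos(a),np.sin(a)]); l=np.array([-f[1],f[0]]); D=W[...,:2]-[598.6,173.6]; X=D@f; Y=D@l; Z=W[...,2]
# ridge slope, height and direction in the stand's frame
r=(abs(Y)<8)&(X>-50)&(X<52)&(Z>90); q=np.c_[X[r],Y[r],Z[r]]
top=np.array([q[(q[:,0]>x)&(q[:,0]<=x+5)][lambda t=0:slice(None)] if 0 else q[(q[:,0]>x)&(q[:,0]<=x+5)][np.argmax(q[(q[:,0]>x)&(q[:,0]<=x+5)][:,2])] for x in range(-50,52,5) if ((q[:,0]>x)&(q[:,0]<=x+5)).any()])
print("ridge pts X,Y,Z\n",top.round(1))
k=(Z>45)&(Z<60)&(X>55)&(X<80)&(abs(Y)<12); print("perch",k.sum(),X[k].max().round(1) if k.any() else "",Y[k].mean().round(1) if k.any() else "",Z[k].mean().round(1) if k.any() else "")
rf=(Z>72)&(Z<90)&(X>20)&(X<45)&(abs(Y)<35); print("roof Y range",Y[rf].min(),Y[rf].max())
E
python3 hs.py
```

```text
pos [599.4 174.3  46.1] yaw 26.51 z [-0.014 -0.022 -1.   ] w 53.7 F [-7.6 -0.8 19.2] t 17.02
tool delta cm [-0.14 -0.04  0.01]
ridge pts X,Y,Z
 [[-30.1   1.3 107.9]
 [-25.4   3.1 109.5]
 [-22.6  -3.8 109.7]
 [-17.9   3.1 109.6]
 [-13.6   3.5 109.9]
 [ -7.3  -3.5 109.6]
 [ -1.2  -3.4 109.3]
 [  1.2  -3.8 109.4]
 [  8.5  -2.8 109.9]
 [ 14.9  -5.8 165.7]
 [ 15.4   0.4 166. ]
 [ 23.1  -8.  172.9]
 [ 26.7   5.1 109.8]
 [ 30.4  -2.8 109.7]
 [ 36.3   3.9 109.5]
 [ 40.   -1.9 109.9]
 [ 45.1  -1.6 107.8]]
perch 678 72.7 1.0 54.7
roof Y range -27.9442304973328 29.14466855234564
```

The house now sits level. Its ridge is 109.7 mm high all along (on the bench it read 89.9), centred to about 1 mm, with the perch on the cup line. I'll relieve the press and open slowly.

Emit:
{"op": "send_rows", "data": {"steps": [[[0, 0, 0, 0, 0], [0, 0, -0.02, 0, 0], [0, 0, 0, 0, 0]]]}}

```text
clock: 17.32
position: [599.4, 174.7, 48.1]
ee_rot: [0.973, 0.229, -0.008, 0.008]
contact_force: [0.6, 0.2, -2.6]
gripper_width: 53.1
```

```bash
python3 st.py
```

```text
pos [599.4 174.7  48.1] yaw 26.5 z [-0.011 -0.019 -1.   ] w 53.1 F [ 0.6  0.2 -2.6] t 17.32
```

Emit:
{"op": "send_rows", "data": {"steps": [[[0, 0, 0, 0, 0.63], [0, 0, 0, 0, 0.66], [0, 0, 0, 0, 0.7], [0, 0, 0, 0, 0.75], [0, 0, 0, 0, 0.85], [0, 0, 0, 0, 0.95], [0, 0, 0, 0, 1], [0, 0, 0, 0, 1], [0, 0, 0, 0, 1]]]}}

```text
clock: 18.07
position: [599.7, 174.2, 45.6]
ee_rot: [0.973, 0.229, -0.009, 0.009]
contact_force: [0.5, 0.2, -0.3]
gripper_width: 85.2
```

```bash
python3 st.py; python3 hs.py
```

```text
pos [599.7 174.2  45.6] yaw 26.49 z [-0.013 -0.021 -1.   ] w 85.2 F [ 0.5  0.2 -0.3] t 18.07
ridge pts X,Y,Z
 [[-30.1   0.7 107.3]
 [-25.1  -3.6 109.2]
 [-20.8  -3.9 109.9]
 [-15.    2.9 109.3]
 [-11.4  -4.2 109.5]
 [ -8.1   3.3 109.2]
 [ -1.6   3.7 109.5]
 [  4.3   3.7 109.8]
 [  6.4   3.3 109.5]
 [ 14.9   6.8 165.4]
 [ 15.   -2.9 165.6]
 [ 22.6   3.7 110. ]
 [ 25.4  -2.7 109.7]
 [ 32.4   4.1 109.8]
 [ 35.8  -3.  109.4]
 [ 41.   -2.5 109.7]]
perch 617 71.0 0.8 54.9
roof Y range -28.073512926414775 28.999289260872622
```

The house stands free and level. I'll retract straight up slowly.

Emit:
{"op": "send_rows", "data": {"steps": [[[0, 0, -0.6, 0, 1], [0, 0, -1, 0, 1], [0, 0, -1.5, 0, 1], [0, 0, -2, 0, 1], [0, 0, -2, 0, 1], [0, 0, -2, 0, 1], [0, 0, -2, 0, 1], [0, 0, -2, 0, 1], [0, 0, -2, 0, 1]]]}}

```text
clock: 18.87
position: [599.4, 176.2, 205.2]
ee_rot: [0.973, 0.229, -0.012, 0.01]
contact_force: [0.0, 0.5, -0.8]
gripper_width: 85.8
```

Emit:
{"op": "send_rows", "data": {"steps": [[[-2, 0, -2, 0, 1], [-2, 0, -1, 0, 1], [-2, 0, 0, 0, 1], [-2, 0, 0, 0, 1], [-2, 0, 0, 0, 1], [-2, 0, 0, 0, 1], [0, 0, 0, 0, 1]]]}}

```text
clock: 19.45
position: [492.0, 122.4, 253.9]
ee_rot: [0.973, 0.23, 0.0, 0.007]
contact_force: [-0.7, 0.4, 0.2]
gripper_width: 85.8
```

```bash
python3 st.py; python3 - <<'E'
from h import *
a=np.radians(26.05); f=np.array([np.cos(a),np.sin(a)]); l=np.array([-f[1],f[0]])
ims=[]
for n in("wrist","top","scene"):
    C=cam(n); p,d=optics.get_image(n); W=cloud(C,d); D=W[...,:2]-[598.6,173.6]; X=D@f; Y=D@l; Z=W[...,2]
    m=(Z>72)&(Z<116)&(np.hypot(X,Y)<60)
    if m.sum()>50:
        r=cv2.minAreaRect(np.c_[X[m],Y[m]].astype(np.float32)); g=m&(Z>105); v=cv2.fitLine(np.c_[X[g],Y[g]].astype(np.float32),cv2.DIST_HUBER,0,.01,.01).ravel()
        print(n,"roof in stand frame",np.round(r[0],1),np.round(r[1],1),round(r[2],1),"ridge dir",np.degrees(np.arctan2(v[1],v[0])).round(1),"top",Z[m].max().round(1))
    k=(Z>45)&(Z<60)&(X>52)&(X<82)&(abs(Y)<14); print(" perch",k.sum(),[X[k].max().round(1),Y[k].mean().round(1)] if k.any() else "")
    if n=="top":
        for nm,c,lo,hi in(("round",(646,-149),30,110),("pail",(488,-73),60,90)):
            k=(np.hypot(W[...,0]-c[0],W[...,1]-c[1])<70)&(Z>lo)&(Z<hi); print(nm,cv2.minEnclosingCircle(W[k][:,:2].astype(np.float32)))
    ims.append(p)
c=proj(cam("scene"),[600,174,60]).astype(int); u,v=c-70
cv2.imwrite("pics/fin.png",np.hstack([cv2.resize(ims[0],(512,384)),cv2.resize(ims[2][v:v+140,u:u+105],(288,384))]))
E
```

```text
pos [492.  122.4 253.9] yaw 26.54 z [ 0.003 -0.014 -1.   ] w 85.8 F [-0.7  0.4  0.2] t 19.45
wrist roof in stand frame [-2.1 -0.1] [88.3 56.7] 0.6 ridge dir 1.1 top 110.5
 perch 0 
 perch 0 
round ((646.5642700195312, -148.57814025878906), 36.60144805908203)
pail ((488.3582458496094, -73.34075927734375), 43.602638244628906)
scene roof in stand frame [-2.2 -1.8] [91.7 56.5] 0.6 ridge dir 1.2 top 112.3
 perch 43 [np.float64(71.1), np.float64(-1.3)]
```

View pics/fin.png

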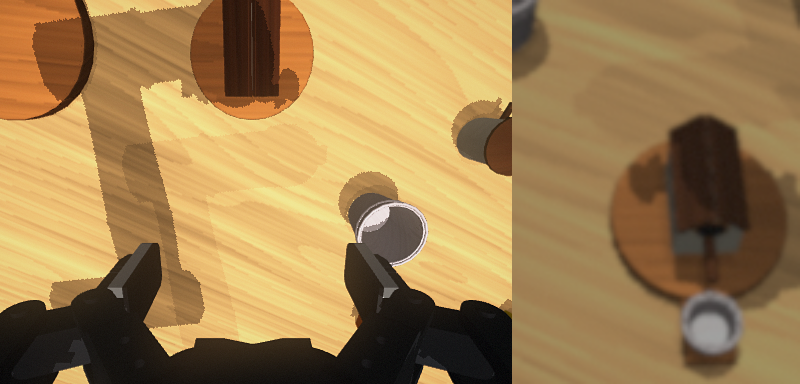

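The last view shows the house upright in the middle of the small board with its perch pointing at the cup (right panel: perch (710,270), cup (712,322)). It is about 2 mm off centre and 1° off in heading, and the bystanders have not moved. Handing in.

```bash
python3 -c "
from bench import job
print(job.job_done())"
```

```text
the job is handed in; nothing more can be done
None
```

The gabled birdhouse is upright on the middle of the smaller stand with its perch facing the feed cup. I released it and handed the job in at about 19.6 s.

**Last checks:**
- **Position:** the wrist and scene cameras both put it about 2 mm behind the board's centre; sideways they read 0.1 and 1.8 mm.
- **Heading:** it is about 1° off the cup direction.
- **Level:** just after release the ridge read 109–110 mm along its length, which matches standing flat on the 20 mm board.
- **Bystanders:** the round birdhouse and the pail measured within about 0.5 mm of where they started.
- **Not seen from above:** the top camera returned no usable roof or perch points on the stand, so the placing rests on the wrist and scene cameras.

**What went wrong on the way:**
- The fast carry left the tool tilted about 7°. I corrected this by pressing the house on the board at 20 N or less until it levelled.
- When I took the press off, the arm rose by about 2 mm. The house may have settled by 1–2 mm as the jaws opened.

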